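# Flip the drawer side onto the paring board

### The job

The short comb-jointed drawer side lies on the bench in front of the low paring board. With the fingertips only, push its comb end against the near edge of the paring board, tip it up there and flip it over onto the paring board so that it lies flat, other face up, then push it on until its plain end sits flush and square against the fence. Do not pick it up, and leave everything else on the bench where it is.

Things in the scene. Friction and masses are not known exactly. Their poses are not given: they have to be found in the camera images.
- paring_board: Paring board, fixed to the bench: plywood base 145 mm (x) by 220 mm (y), 18 mm thick, with a dark wooden fence strip 20 mm high across its far side. The base's near side is the square 18 mm step used as the tipping edge. Origin on the bench at the middle of that near edge; +x runs from the edge towards the fence, +y to the left, z up
- edge (a point): Middle of the top of the paring board's near edge (18 mm above the bench); axes as the paring board
- fence (a point): Foot of the fence, middle of its near face, on the top of the plywood, 110 mm beyond the near edge; axes as the paring board
- side_center (a point): Centre (half-way through the thickness) of the loose pine drawer side: 90 mm long (x), 120 mm wide (y), 15 mm thick, about 80 g. +x points to its comb end (four stubby fingers 12 mm long across the width), -x to its plain end. It starts flat on the bench, comb end towards the paring board's near edge with a gap of 10 to 50 mm, and up to about 10 degrees askew; its z points up at the start (face with a pencilled cross up) and must point down at the end
- plain_end (a point): Middle of the side's plain end face (x = -45 mm from its centre): nearest the robot at the start, against the fence at the end; axes as the side
- comb_end (a point): Middle of the side's comb end (x = +45 mm from its centre); axes as the side
- plain_left (a point): Point on the plain end face, 55 mm to the side's +y, half-way through the thickness
- plain_right (a point): Point on the plain end face, 55 mm to the side's -y, half-way through the thickness
- chisel: Bystander: bench chisel lying flat, 215 mm long, 22 mm high; origin under it near mid-length
- flask: Bystander: steel drinking flask with a black lid, 74 mm diameter, 125 mm tall; origin under its centre
- glue: Bystander: white glue bottle, 60 mm diameter, 150 mm tall; origin under its centre
- square: Bystander: try square lying flat, dark wooden stock 100 x 24 mm and 16 mm high, steel blade 100 mm; origin under the stock's centre, the blade reaches 110 mm to its +y side
- plane: Bystander: small hand plane, 210 x 55 mm, 100 mm high, red handle; origin under its centre
- offcut: Bystander: plain pine offcut, 150 x 60 x 22 mm, lying flat beside the work; origin under its centre
Not all that is in view belongs to the job. Leave any blue or yellow look-alike of the part that bears side_center alone.

How it is judged:
On the way, in this order (a step that is already met when the one before it is completed fails the run):
1. the drawer side is tipped up with its comb end down against the paring board's near edge (angle between side_center's own z axis and vertical between 0.7 and 2 rad and x of comb_end in the frame of paring_board between -0.03 and 0.01 m and height (world z) of comb_end below 0.03 m), for 0.05 s.
2. it has gone over and lies on the paring board with its other face up (angle between side_center's own z axis and vertical above 3 rad and height (world z) of side_center between 0.022 and 0.03 m and y of side_center in the frame of paring_board between -0.055 and 0.055 m), for 0.1 s.
At the end, for the whole second after the job is handed in: The drawer side lies flat (within 8 degrees) with its other face up on the paring board, both ends of its plain end face within 4 mm of the fence, within the paring board's width, at rest and let go (all of step 2 and x of each of plain_left, plain_right in the frame of fence above -0.004 m and linear speed of side below 0.01 m/s); the robot touches nothing.
It fails at once if the drawer side is lifted off: both its ends more than 55 mm above the bench (height (world z) of each of comb_end, plain_end above 0.055 m).
It fails at once if a bystander is moved more than 20 mm (distance of any of chisel, flask, glue, square, plane, offcut from where it was at the start of the episode above 0.02 m).
It also fails if it takes over 58 s, if anything falls off the work surface, if the arm or the gripper's body presses on something with over 40 N, if the wrist force passes 120 N, or if a joint passes its speed limit or range.

### The arm

A 6-joint arm with a two-finger parallel gripper is mounted at the origin on the work surface. World frame = base frame: x ahead of the robot, y to its left, z up, the work surface at z = 0. Lengths are in m, angles in rad, forces in N, time in s.
With the tool pointing down it reaches from about 0.225 to 0.875 m from the base axis. Payload 3.4 kg.
Tool frame: the origin (TCP) lies midway between the tips of the shut fingers; the grasp point (between the pads) lies 19 mm behind it (pinch_z is the distance from the TCP to the grasp point, in m); z points along the fingers, y is the line along which they close (so a half turn about z gives the same grasp; the last joint's range is limited). The gripper opens to 85 mm and grips with 20 to 120 N. Pads are 22 mm wide; open, the fingers measure 114 mm over their backs; the gripper's body (76 mm by 85 mm) begins 54 mm behind the grasp point. The pads swing forward as they close: fully open they stand 13 mm farther back than shut.
Start: joints at [1.141, 0.276, 1.505, -0, 1.361, -0.121], TCP at [0.175, 0.548, 0.2] pointing down, gripper open.
Joint ranges: [-2.89, 2.89], [-0.75, 2.08], [0.22, 2.7], [-1.18, 4.32], [0.11, 2.71], [-2.7, 2.7]. Speed limits (rad/s): [2.57, 2.57, 3.14, 3.14, 3.14, 3.14].

### API

Orientations are given as a unit quaternion [w, x, y, z].
In Python, from rig import get_state, get_image, sign_off, pinch_z gives the robot as it stands.
- The arm moves only by the tool send_rows, never from a script. Its argument "steps" is one flat list of numbers, 5 for each row, row after row: the gripper's target within -1 to 1 (fully open at 1, half-way at 0, shut at -1), then the shift along the tool's x, y, z in cm, then the turn about the tool's z in degrees. In form: [gripper, x, y, z, roll, gripper, x, y, z, roll, ...]. A call has 1 to 12 rows; each row shifts and turns the commanded pose from where the row before left it, along the tool's axes as they then stand; what a row does not reach is not made up. A row lasts 1/10 s, in which the tool goes at most 50 mm and 8.59 degrees, less where a joint would pass 70% of its speed; a pose out of reach is approached as far as the arm can. A call is refused whole if a number of a shift passes 5 or a number of a turn 8.59, either way. A call with a gripper value outside its range is refused whole. The fingers move at their own pace and stop on an object; "newtons" is the grip in N (left out, the last holds). Time passes only in rows, so rows that do not move let the fingers close. It gives the time, the measured TCP pose, the force, the opening and the grip force at its end, in the units of the state.
- get_state(): the state, without advancing time (a new reading comes with each control period).
- get_image(name): name is "side" or "top"; returns a dict with "color" (400x640x3 uint8, red, green, blue), "mtx" (3x3 intrinsics, pixels), "T" (4x4, takes a point from camera to world coordinates). Camera axes: x right, y down, z forward; pixel columns grow to the right and rows downward; lengths in m; the calibration is good to about 2 mm. A picture is of the moment at which its call begins. There is no depth.
- sign_off(): hands the job in; it is judged then, once.
The state is a dict: "clock": time; "qpos": joint angles; "qd": joint speeds; "effort": joint torques, N m; "position": TCP position; "ee_rot": TCP orientation; "contact_force": force on the tool from outside, world axes, zero at the start; "moment": the same for the moment, N m; "width": finger opening in m; "gripper_force": force on a finger pad.
Only numpy, scipy, OpenCV 4.12 (cv2) and the standard library are available. Lean on these libraries where they do the work, as an engineer would, in place of code of your own. Each camera call takes 0.05 s, during which the arm holds its last target. There are 200 camera calls.

## Working session

There is one attempt and no reset: what is moved stays moved. The work goes in short steps, Python scripts to look and compute and a tool call to move; the robot and the scene stay as the last step left them, time stands still between calls to the robot, and variables do not carry over. Pictures are saved under pics/ and viewed, at most 10 in all, crops included, and the job is handed in when it is done.

Besides the shell and the picture viewer there is one more tool, called as name(argument=value, ...), one argument or row to a line, values as JSON. send_rows: Moves the arm, as the interface text tells. Its arguments: {"type":"object","properties":{"steps":{"type":"array"},"newtons":{"type":"number"}},"required":["steps"]}

```bash
ls; mkdir -p pics
python3 - <<'E'
from rig import *
import cv2,numpy as np
for n in("side","top"):
    d=get_image(n);cv2.imwrite(f"pics/{n}0.png",d["color"][:,:,::-1]);print(n,d["mtx"].tolist(),d["T"].round(4).tolist())
print(get_state(),pinch_z)
E
```

```text
pics
side [[385.24553211020475, 0.0, 322.56436522169616], [0.0, 385.24553211020475, 208.20036882344158], [0.0, 0.0, 1.0]] [[0.8342, -0.3111, 0.4554, -0.0885], [-0.5511, -0.4391, 0.7095, -0.9196], [-0.0208, -0.8429, -0.5377, 0.751], [0.0, 0.0, 0.0, 1.0]]
top [[391.61531316403074, 0.0, 321.3071896210619], [0.0, 391.61531316403074, 208.61235304308673], [0.0, 0.0, 1.0]] [[-0.0045, -0.998, 0.0627, 0.3882], [-1.0, 0.0041, -0.007, 0.0033], [0.0067, -0.0627, -0.998, 1.408], [0.0, 0.0, 0.0, 1.0]]
{'clock': 0.1, 'qpos': array([ 1.14101350e+00,  2.76525567e-01,  1.50598767e+00,  1.22900565e-06,
        1.36070480e+00, -1.21032653e-01]), 'qd': array([-0.00058101, -0.00156094, -0.0029534 , -0.00028858, -0.00153699,
       -0.00161621]), 'effort': array([ 5.54532689e-04, -4.17705989e+01, -2.46403867e+01, -2.12742539e-04,
        5.77515224e-03,  1.01777488e-05]), 'position': array([0.17453111, 0.54733295, 0.1990373 ]), 'ee_rot': array([-2.21581907e-04,  1.53762724e-01,  9.88107466e-01, -7.81904442e-04]), 'contact_force': array([0.43868934, 0.13399607, 0.11861775]), 'moment': array([-0.02758433,  0.00910287,  0.01468595]), 'gripper_force': 0.0, 'width': 0.08527498869480202} 0.0187
```

View pics/top0.png

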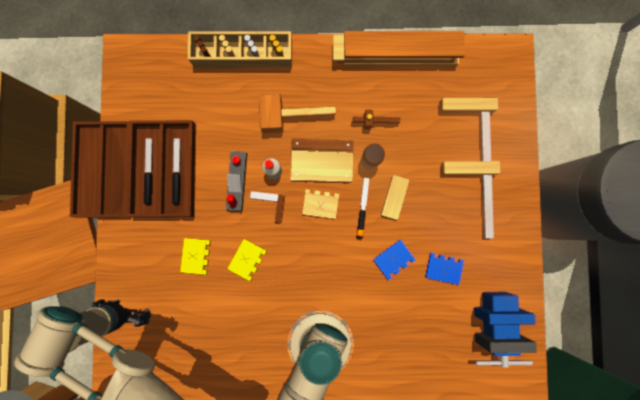

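View pics/side0.png

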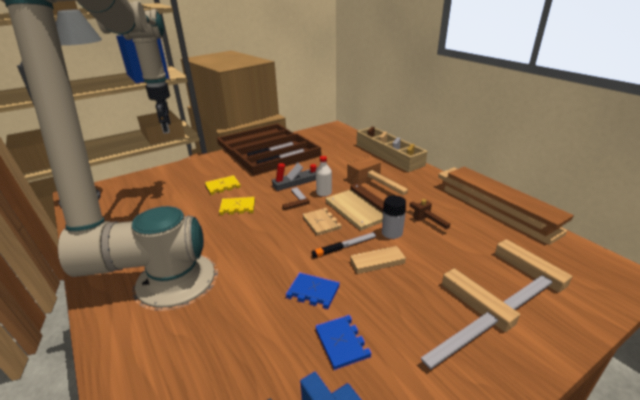

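The bare pine piece at top (321,205), with a cross and comb towards the paring board at (322,165), is the candidate. The other comb-jointed pieces are yellow, at (195,257) and (247,260), and blue, at (394,260) and (445,268). Those are the excluded look-alikes. I'll confirm with one crop and measure.

```bash
cat > h.py <<'E'
from rig import *
import cv2,numpy as np
def ray(d,px,z):
    "pixel(s) -> world points on plane z"
    px=np.atleast_2d(px).astype(float)
    r=np.c_[px,np.ones(len(px))]@np.linalg.inv(d["mtx"]).T@d["T"][:3,:3].T
    o=d["T"][:3,3]; return (o+r*((z-o[2])/r[:,2])[:,None])[:,:2]
def pine(d,x0,y0,x1,y1,k=4):
    "pine blobs in a window: list of contours in full-picture pixels"
    im=cv2.resize(d["color"][y0:y1,x0:x1],None,fx=k,fy=k,interpolation=cv2.INTER_CUBIC)
    h=cv2.cvtColor(im,cv2.COLOR_RGB2HSV)
    m=((h[...,0]>12)&(h[...,0]<32)&(h[...,2]>140)&(h[...,1]>50)&(h[...,1]<190)).astype(np.uint8)
    c,_=cv2.findContours(m,cv2.RETR_EXTERNAL,cv2.CHAIN_APPROX_NONE)
    return im,[((q[:,0]+.5)/k-.5+[x0,y0]) for q in c if cv2.contourArea(q)>100*k*k]
def rect(p):
    c,s,a=cv2.minAreaRect(p.astype(np.float32)*1000)
    b=cv2.boxPoints((c,s,a)); return np.round(b/1000,4),np.round(np.array(c)/1000,4),np.round(s,1),round(a,1)
E
python3 - <<'E'
from h import *
d=get_image("top");im,cs=pine(d,255,125,385,245)
cv2.imwrite("pics/crop.png",im[:,:,::-1])
for c in cs:
    u=c.mean(0);z=.018 if u[1]<185 else .015
    print(u.round(1),*rect(ray(d,c,z)))
E
```

```text
[320.3 203.1] [[ 0.4361 -0.0571]
 [ 0.532  -0.0715]
 [ 0.5506  0.0526]
 [ 0.4547  0.0669]] [ 0.4933 -0.0023] [125.5  96.9] 81.5
[321.4 165.5] [[ 0.5695 -0.1203]
 [ 0.6845 -0.1232]
 [ 0.6902  0.1047]
 [ 0.5753  0.1076]] [ 0.6299 -0.0078] [227.9 115. ] 88.5
```

View pics/crop.png

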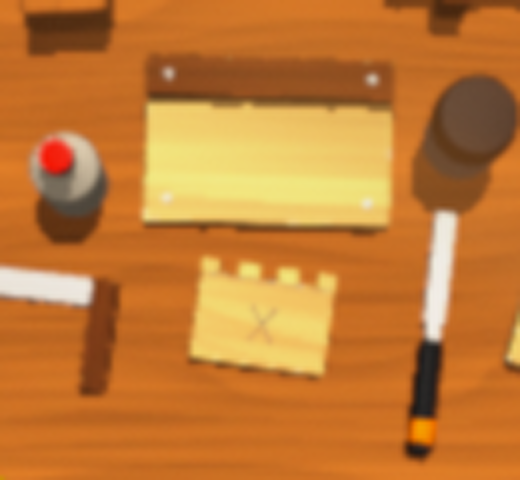

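The crop confirms it: bare pine, pencilled cross at crop (262,322), comb end up at y≈268 facing the board, plain end down at y≈365. The board's near edge runs along crop y≈225. Next I turn the tool to the board's heading (-1.4°) and travel behind the plain end with the fingers part open.

send_rows(
  steps=[0.4,0,0,0,-8.15,0.4,0,0,0,-8.15,0.4,-1.6,-3.6,0,0,0.4,-1.6,-3.6,0,0,0.4,-1.6,-3.6,0,0,0.4,-1.6,-3.6,0,0,0.4,-1.6,-3.6,0,0,0.4,-1.6,-3.6,0,0,0.4,-1.6,-3.6,0,0,0.4,-1.6,-3.6,0,0,0.4,-1.6,-3.6,0,0,0.4,-1.6,-3.6,0,0],
)

```text
clock: 1.35
position: [0.3261, 0.1825, 0.1998]
ee_rot: [0.0, 0.012, 1.0, 0.0]
contact_force: [0.3, 0.1, 0.4]
width: 0.0594
gripper_force: 0.0
```

send_rows(
  steps=[0.4,-1.35,-3,0,0,0.4,-1.35,-3,0,0,0.4,-1.35,-3,0,0,0.4,-1.35,-3,0,0,0.4,-1.35,-3,0,0,0.4,-1.35,-3,0,0,0.4,0,0,4,0,0.4,0,0,4,0,0.4,0,0,4,0,0.4,0,0,4,0,0.4,0,0,2.9,0,0.4,0,0,0.6,0],
)

```text
clock: 2.55
position: [0.3995, 0.0026, 0.0022]
ee_rot: [-0.004, 0.012, 1.0, 0.001]
contact_force: [-1.3, 1.6, 0.3]
width: 0.0595
gripper_force: 0.0
```

Run:
```python
from h import *
d=get_image("side");cv2.imwrite("pics/s1.png",cv2.resize(d["color"][150:300,230:430],None,fx=4,fy=4,interpolation=2)[:,:,::-1])
```

```text
(no output)
```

View pics/s1.png

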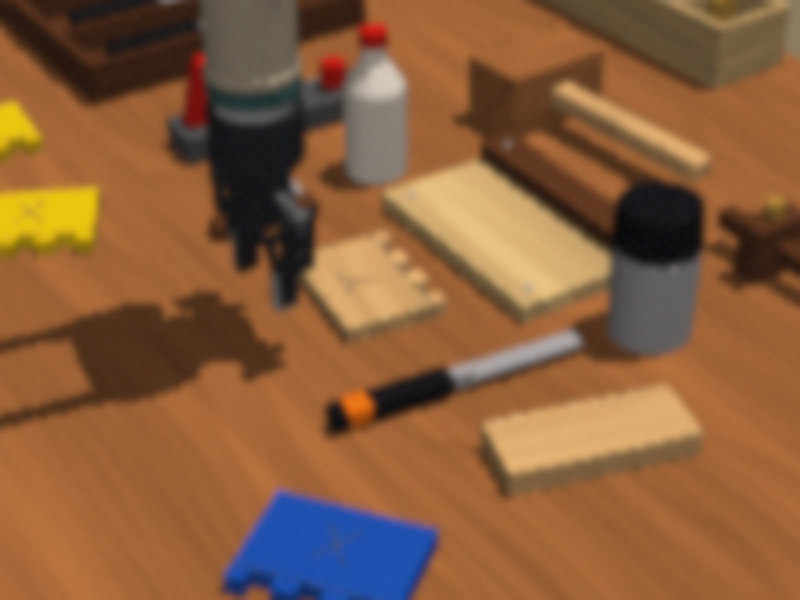

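The tips stand just behind the plain end (crop (285,300)), with bench and board clear ahead. I'm pushing the part towards the edge.

send_rows(
  steps=[0.4,-1,0,0,0,0.4,-0.6,0,0,0,0.4,-0.6,0,0,0,0.4,-0.6,0,0,0,0.4,-0.6,0,0,0,0.4,-0.6,0,0,0,0.4,-0.6,0,0,0,0.4,-0.6,0,0,0,0.4,-0.6,0,0,0,0.4,-0.5,0,0,0,0.4,-0.4,0,0,0,0.4,0,0,0,0],
)

```text
clock: 3.8
position: [0.4703, 0.0005, 0.0048]
ee_rot: [0.0, 0.012, 1.0, 0.0]
contact_force: [-0.6, 0.6, 0.1]
width: 0.0598
gripper_force: 0.0
```

send_rows(
  steps=[0.4,-0.2,0,0,0,0.4,-0.2,0,0,0,0.4,-0.2,0,0,0,0.4,0,0,0,0],
)

```text
clock: 4.2
position: [0.4759, 0.0003, 0.0049]
ee_rot: [0.0, 0.012, 1.0, 0.0]
contact_force: [0.9, 0.3, 0.8]
width: 0.0597
gripper_force: 0.0
```

Run:
```python
from h import *
d=get_image("side");cv2.imwrite("pics/s2.png",cv2.resize(d["color"][170:270,260:400],None,fx=5,fy=5,interpolation=2)[:,:,::-1])
```

```text
(no output)
```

View pics/s2.png

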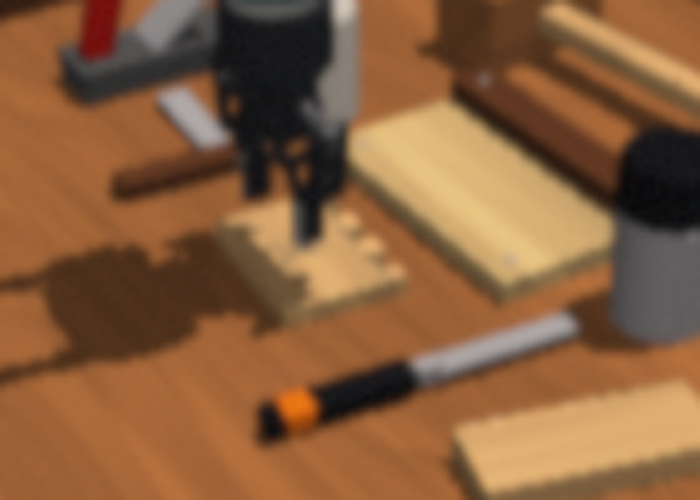

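The picture shows the tips sitting on or over the top face (crop (305,240)), because part-open fingers stand further back than I allowed. The part has hardly moved. I'll lift, go back and come down lower.

send_rows(
  steps=[0.4,0,0,-2,0,0.4,2.5,0,0,0,0.4,2.5,0,0,0,0.4,2.5,0,0,0,0.4,0.5,0,0,0,0.4,0,0,2,0,0.4,0,0,0.5,0,0.4,0,0,0.3,0,0.4,0,0,0,0],
)

```text
clock: 5.15
position: [0.3962, 0.0023, -0.0034]
ee_rot: [-0.0, 0.012, 1.0, 0.0]
contact_force: [0.4, -0.2, -0.1]
width: 0.0599
gripper_force: 0.0
```

send_rows(
  steps=[0.4,0,0,0.3,0,0.4,0,0,0,0],
)

```text
clock: 5.35
position: [0.3959, 0.0023, -0.0062]
ee_rot: [0.0, 0.012, 1.0, 0.0]
contact_force: [-1.0, -0.5, 0.7]
width: 0.0599
gripper_force: 0.0
```

send_rows(
  steps=[0.4,0,0,0.2,0,0.4,0,0,0,0],
)

```text
clock: 5.55
position: [0.3955, 0.0023, -0.0083]
ee_rot: [-0.0, 0.012, 1.0, 0.0]
contact_force: [0.2, 0.5, -0.1]
width: 0.0602
gripper_force: 0.0
```

send_rows(
  steps=[0.4,-1,0,0,0,0.4,-0.6,0,0,0,0.4,-0.6,0,0,0,0.4,-0.6,0,0,0,0.4,-0.6,0,0,0,0.4,-0.6,0,0,0,0.4,-0.6,0,0,0,0.4,-0.6,0,0,0,0.4,-0.6,0,0,0,0.4,-0.6,0,0,0,0.4,-0.5,0,0,0,0.4,0,0,0,0],
)

```text
clock: 6.75
position: [0.4657, 0.0005, -0.0081]
ee_rot: [0.001, 0.012, 1.0, -0.0]
contact_force: [-0.1, 0.0, -0.1]
width: 0.0603
gripper_force: 0.0
```

Run:
```python
from h import *
d=get_image("side");cv2.imwrite("pics/s3.png",cv2.resize(d["color"][170:270,260:400],None,fx=5,fy=5,interpolation=2)[:,:,::-1])
```

```text
(no output)
```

View pics/s3.png

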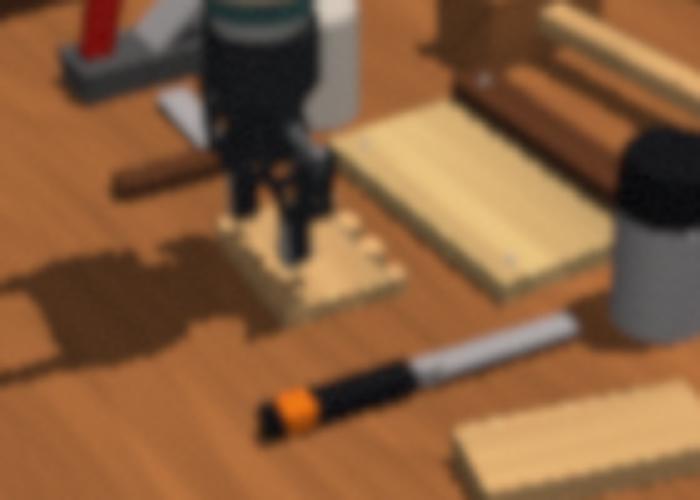

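Run:
```python
from h import *
d=get_image("side")
Ti=np.linalg.inv(d["T"])
for y in(-.025,-.04):
  for z in(0,.015,.03):
    p=d["mtx"]@(Ti@[.4657,y,z,1])[:3];p=p[:2]/p[2]
    print(y,z,p.round(1),((p-[260,170])*5).round())
t=get_image("top")
im,cs=pine(t,255,190,385,245)
for c in cs: print(c.mean(0).round(1),*rect(ray(t,c,.015)))
```

```text
-0.025 0 [318.  228.4] [290. 292.]
-0.025 0.015 [317.9 224.7] [290. 274.]
-0.025 0.03 [317.8 221. ] [289. 255.]
-0.04 0 [320.5 230.6] [302. 303.]
-0.04 0.015 [320.4 226.9] [302. 284.]
-0.04 0.03 [320.3 223.1] [301. 266.]
[336.1 230.6] [[ 0.3484 -0.0681]
 [ 0.4413 -0.0792]
 [ 0.4455 -0.0445]
 [ 0.3525 -0.0333]] [ 0.3969 -0.0563] [35.  93.6] 83.2
[298.  233.6] [[0.3487 0.0037]
 [0.464  0.0032]
 [0.4645 0.1174]
 [0.3492 0.1179]] [0.4066 0.0606] [114.2 115.3] 89.7
[320.1 201.7] [[ 0.4476 -0.0896]
 [ 0.5433 -0.09  ]
 [ 0.544   0.0796]
 [ 0.4483  0.0799]] [ 0.4958 -0.005 ] [169.5  95.7] 89.8
```

The part hasn't moved (same pixels), and projecting known heights puts the tips near 28 mm, so they stand well back. I'll retreat behind the part and feel for the bench.

send_rows(
  steps=[0.4,0,0,-1,0,0.4,2.5,0,0,0,0.4,2.5,0,0,0,0.4,2.5,0,0,0,0.4,0,0,1,0,0.4,0,0,0.3,0,0.4,0,0,0.3,0,0.4,0,0,0,0],
)

```text
clock: 7.7
position: [0.3903, 0.0023, -0.0141]
ee_rot: [0.0, 0.012, 1.0, -0.0]
contact_force: [0.2, 0.0, -0.3]
width: 0.0596
gripper_force: 0.0
```

send_rows(
  steps=[0.4,0,0,0.3,0,0.4,0,0,0,0],
)

```text
clock: 7.9
position: [0.3898, 0.0025, -0.0174]
ee_rot: [-0.0, 0.012, 1.0, 0.0]
contact_force: [-0.4, -0.9, -0.1]
width: 0.0595
gripper_force: 0.0
```

send_rows(
  steps=[0.4,0,0,0.3,0,0.4,0,0,0,0],
)

```text
clock: 8.1
position: [0.3894, 0.0025, -0.0205]
ee_rot: [-0.0, 0.012, 1.0, 0.0]
contact_force: [0.5, 0.1, -0.2]
width: 0.0599
gripper_force: 0.0
```

send_rows(
  steps=[0.4,0,0,0.3,0,0.4,0,0,0,0],
)

```text
clock: 8.3
position: [0.3893, 0.0025, -0.0235]
ee_rot: [-0.0, 0.012, 1.0, 0.0]
contact_force: [0.1, -0.7, -0.1]
width: 0.0597
gripper_force: 0.0
```

send_rows(
  steps=[0.4,0,0,0.3,0,0.4,0,0,0,0],
)

```text
clock: 8.5
position: [0.3893, 0.0025, -0.0265]
ee_rot: [-0.0, 0.012, 1.0, 0.0]
contact_force: [-0.1, -0.2, 0.3]
width: 0.0598
gripper_force: 0.0
```

send_rows(
  steps=[0.4,0,0,0.3,0,0.4,0,0,0,0],
)

```text
clock: 8.7
position: [0.3893, 0.0025, -0.0295]
ee_rot: [-0.0, 0.012, 1.0, 0.0]
contact_force: [-0.6, 0.6, 0.1]
width: 0.0601
gripper_force: 0.0
```

Run:
```python
from h import *
d=get_image("side");Ti=np.linalg.inv(d["T"])
im=cv2.resize(d["color"][170:260,240:370],None,fx=6,fy=6,interpolation=2)[:,:,::-1].copy()
s=get_state()["position"]
for y in(-.037,.037):
  for z,c in((0,(0,0,255)),(.015,(0,255,0)),(.03,(255,0,0))):
    p=d["mtx"]@(Ti@[s[0],s[1]+y,z,1])[:3];p=p[:2]/p[2]
    cv2.circle(im,tuple(int(v) for v in (p+.5-[240,170])*6),3,c,-1)
cv2.imwrite("pics/s4.png",im)
```

```text
(no output)
```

View pics/s4.png

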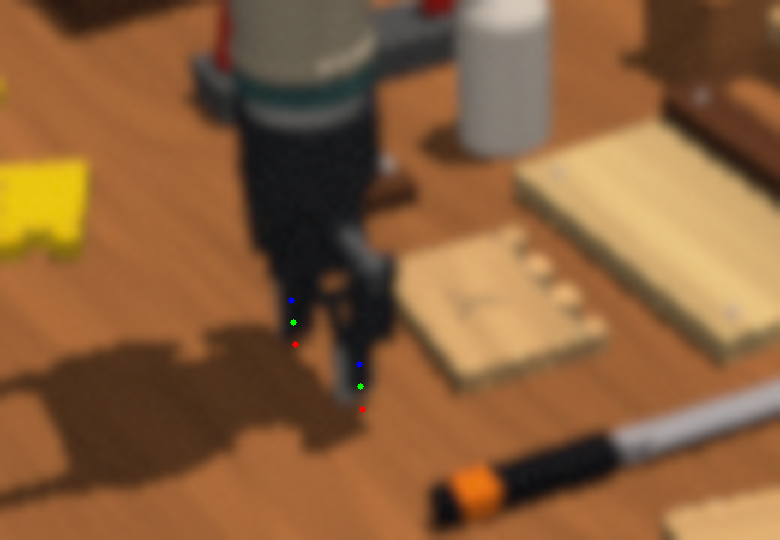

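Now the tips are about 4 mm above the bench (right tip at crop (350,400)), behind the part, so tip height ≈ TCP z + 33 mm. Pushing again.

send_rows(
  steps=[0.4,-1,0,0,0,0.4,-1,0,0,0,0.4,-0.6,0,0,0,0.4,-0.6,0,0,0,0.4,-0.6,0,0,0,0.4,-0.6,0,0,0,0.4,-0.6,0,0,0,0.4,-0.6,0,0,0,0.4,-0.6,0,0,0,0.4,-0.6,0,0,0,0.4,-0.5,0,0,0,0.4,0,0,0,0],
)

```text
clock: 9.95
position: [0.4638, 0.0006, -0.0291]
ee_rot: [0.001, 0.012, 1.0, -0.0]
contact_force: [-0.2, -0.2, 0.6]
width: 0.0598
gripper_force: 0.0
```

```bash
cat > look.py <<'E'
from h import *
t=get_image("top")
im,cs=pine(t,275,150,365,225)
for c in cs:
    w=ray(t,c,.015);print(c.mean(0).round(1),c.min(0).round(1),c.max(0).round(1),*rect(w))
E
python3 look.py
```

```text
[320.2 199. ] [297.4 182.9] [343.9 217.1] [[ 0.4434 -0.0848]
 [ 0.5648 -0.0888]
 [ 0.5703  0.0768]
 [ 0.4489  0.0808]] [ 0.5068 -0.004 ] [165.7 121.4] 88.1
[321.4 165.5] [289.4 149.6] [353.4 182.1] [[ 0.5699 -0.1203]
 [ 0.6845 -0.1237]
 [ 0.6912  0.1045]
 [ 0.5766  0.1078]] [ 0.6306 -0.0079] [228.3 114.7] 88.3
```

send_rows(
  steps=[0.4,-0.3,0,0,0,0.4,-0.3,0,0,0,0.4,0,0,0,0],
)

```text
clock: 10.3
position: [0.4692, 0.0005, -0.0291]
ee_rot: [0.0, 0.012, 1.0, 0.0]
contact_force: [0.9, -0.7, 0.1]
width: 0.06
gripper_force: 0.0
```

send_rows(
  steps=[0.4,-0.2,0,0,0,0.4,0,0,0,0],
)

```text
clock: 10.5
position: [0.4708, 0.0005, -0.0292]
ee_rot: [0.0, 0.012, 1.0, 0.0]
contact_force: [0.2, -0.8, 0.1]
width: 0.0597
gripper_force: 0.0
```

send_rows(
  steps=[0.4,-0.2,0,0,0,0.4,0,0,0,0],
)

```text
clock: 10.7
position: [0.4729, 0.0004, -0.0292]
ee_rot: [0.0, 0.012, 1.0, 0.0]
contact_force: [-0.4, 0.1, 0.4]
width: 0.0597
gripper_force: 0.0
```

send_rows(
  steps=[0.4,-0.2,0,0,0,0.4,0,0,0,0],
)

```text
clock: 10.9
position: [0.475, 0.0003, -0.0292]
ee_rot: [0.0, 0.012, 1.0, 0.0]
contact_force: [0.2, 0.1, -0.5]
width: 0.0594
gripper_force: 0.0
```

send_rows(
  steps=[0.4,-0.2,0,0,0,0.4,0,0,0,0],
)

```text
clock: 11.1
position: [0.4761, 0.0005, -0.0293]
ee_rot: [-0.001, 0.012, 1.0, 0.0]
contact_force: [-1.8, 0.0, 1.7]
width: 0.0599
gripper_force: 0.7
```

send_rows(
  steps=[0.4,-0.2,0,0,0,0.4,0,0,0,0],
)

```text
clock: 11.3
position: [0.476, 0.0006, -0.0295]
ee_rot: [-0.002, 0.012, 1.0, 0.0]
contact_force: [-4.8, -0.5, 3.0]
width: 0.0598
gripper_force: 2.5
```

```bash
python3 look.py; python3 -c "
from rig import *
print(get_state()['contact_force'],get_state()['position'])"
```

```text
[296.5 215.5] [291.4 205.9] [301.1 224.4] [[0.4149 0.0697]
 [0.4807 0.0587]
 [0.4859 0.0899]
 [0.4201 0.1008]] [0.4504 0.0798] [31.6 66.7] 80.5
[321.4 179.2] [289.4 149.6] [353.4 211.6] [[ 0.4621 -0.1167]
 [ 0.6842 -0.1238]
 [ 0.6915  0.1042]
 [ 0.4695  0.1113]] [ 0.5768 -0.0063] [228.1 222.1] 88.2
[-5.24374245  0.11467843  2.12090225] [ 0.47604368  0.00056213 -0.02951973]
```

Contact: 5 N with the comb against the edge. I'll set the tips mid-height on the end face, press, and raise along the arc, squeezing the part between the tips and the edge corner.

send_rows(
  steps=[0.4,0.5,0,0,0,0.4,0,0,-0.4,0,0.4,-0.5,0,0,0,0.4,-0.2,0,0,0,0.4,0,0,0,0],
)

```text
clock: 11.85
position: [0.4762, 0.0006, -0.026]
ee_rot: [-0.004, 0.012, 1.0, 0.0]
contact_force: [-7.6, -1.6, 0.6]
width: 0.0601
gripper_force: 3.5
```

send_rows(
  steps=[0.4,0,0,-0.4,0,0.4,0,0,-0.4,0,0.4,0,0,-0.4,0,0.4,0,0,-0.4,0,0.4,0,0,0,0],
)

```text
clock: 12.35
position: [0.4778, 0.0004, -0.0094]
ee_rot: [-0.003, 0.012, 1.0, 0.0]
contact_force: [-5.5, -1.2, 0.1]
width: 0.0598
gripper_force: 2.7
```

Run:
```python
from h import *
d=get_image("side")
cv2.imwrite("pics/s5.png",cv2.resize(d["color"][170:260,260:390],None,fx=6,fy=6,interpolation=2)[:,:,::-1])
```

```text
(no output)
```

View pics/s5.png

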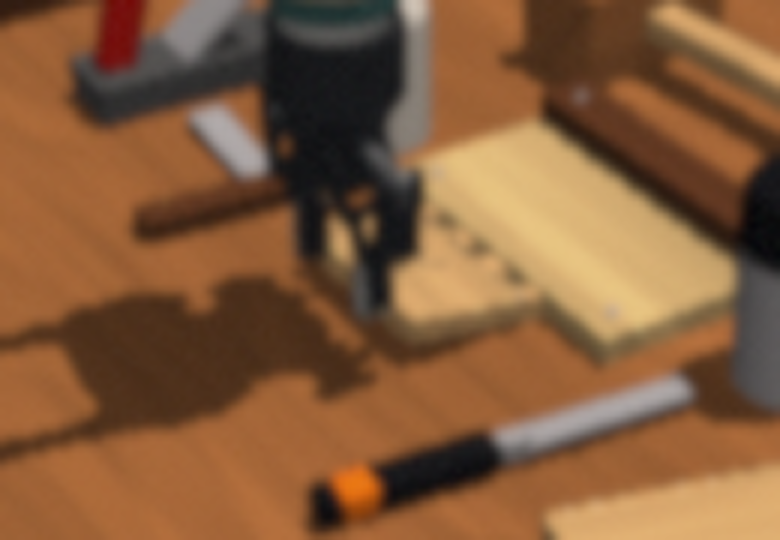

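The near end is lifting: there's a shadow gap under the plain end at (400,350), and the comb is snug against the edge at (500,270). I'll carry on along the arc.

send_rows(
  steps=[0.4,-0.07,0,-0.35,0,0.4,-0.07,0,-0.35,0,0.4,-0.08,0,-0.35,0,0.4,-0.08,0,-0.35,0,0.4,0,0,0,0],
)

```text
clock: 12.9
position: [0.4817, 0.0002, 0.0049]
ee_rot: [-0.002, 0.012, 1.0, 0.0]
contact_force: [-5.5, -1.0, 0.4]
width: 0.06
gripper_force: 2.8
```

send_rows(
  steps=[0.4,-0.14,0,-0.33,0,0.4,-0.14,0,-0.33,0,0.4,-0.14,0,-0.33,0,0.4,-0.14,0,-0.33,0,0.4,0,0,0,0],
)

```text
clock: 13.4
position: [0.4891, 0.0001, 0.0186]
ee_rot: [-0.0, 0.012, 1.0, 0.0]
contact_force: [-4.2, 0.8, 1.6]
width: 0.0596
gripper_force: 2.7
```

send_rows(
  steps=[0.4,-0.21,0,-0.29,0,0.4,-0.21,0,-0.29,0,0.4,-0.21,0,-0.29,0,0.4,-0.21,0,-0.29,0,0.4,0,0,0,0],
)

```text
clock: 13.9
position: [0.4987, -0.0002, 0.0303]
ee_rot: [0.001, 0.012, 1.0, -0.0]
contact_force: [-3.8, 0.2, 3.6]
width: 0.0599
gripper_force: 2.5
```

send_rows(
  steps=[0.4,-0.26,0,-0.24,0,0.4,-0.26,0,-0.24,0,0.4,-0.26,0,-0.24,0,0.4,-0.26,0,-0.24,0,0.4,0,0,0,0],
)

```text
clock: 14.4
position: [0.5096, -0.0005, 0.0398]
ee_rot: [0.001, 0.012, 1.0, -0.0]
contact_force: [-1.3, -0.0, 1.7]
width: 0.0598
gripper_force: 1.3
```

Run:
```python
from h import *
d=get_image("side")
cv2.imwrite("pics/s6.png",cv2.resize(d["color"][150:260,260:400],None,fx=5,fy=5,interpolation=2)[:,:,::-1])
```

```text
(no output)
```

View pics/s6.png

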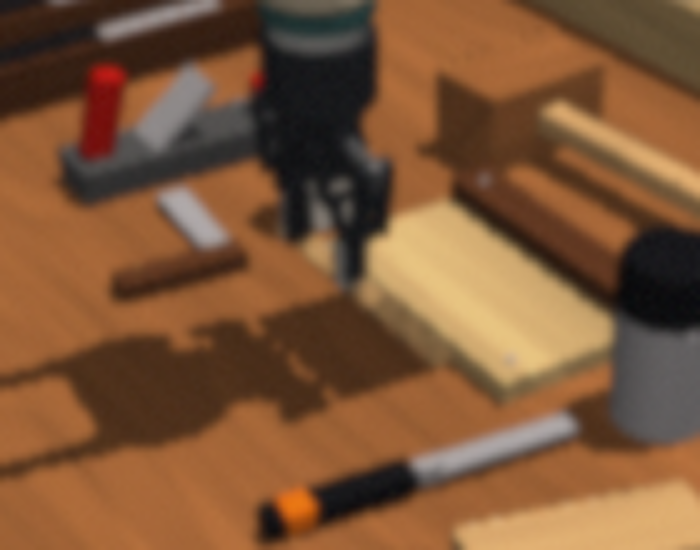

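The part stands at about 50° between the tips (345,285) and the edge (430,355). Contact is light, so I'll add a little press and go on.

send_rows(
  steps=[0.4,-0.35,0,-0.16,0,0.4,-0.33,0,-0.17,0,0.4,-0.32,0,-0.17,0,0.4,-0.32,0,-0.17,0,0.4,0,0,0,0],
)

```text
clock: 14.95
position: [0.5222, -0.0008, 0.0467]
ee_rot: [0.001, 0.012, 1.0, -0.0]
contact_force: [-4.1, -0.4, 5.7]
width: 0.0598
gripper_force: 3.4
```

send_rows(
  steps=[0.4,-0.34,0,-0.13,0,0.4,-0.34,0,-0.13,0,0.4,-0.34,0,-0.12,0,0.4,-0.34,0,-0.12,0,0.4,0,0,0,0],
)

```text
clock: 15.45
position: [0.5368, -0.0012, 0.0516]
ee_rot: [0.002, 0.012, 1.0, -0.0]
contact_force: [-0.8, 0.2, 4.4]
width: 0.0602
gripper_force: 2.5
```

send_rows(
  steps=[0.4,-0.37,0,-0.06,0,0.4,-0.37,0,-0.06,0,0.4,-0.37,0,-0.05,0,0.4,-0.37,0,-0.04,0,0.4,0,0,0,0],
)

```text
clock: 15.95
position: [0.5513, -0.0016, 0.0536]
ee_rot: [0.002, 0.012, 1.0, -0.0]
contact_force: [-0.7, 0.8, 5.2]
width: 0.0595
gripper_force: 3.0
```

```bash
python3 look.py
python3 - <<'E'
from h import *
d=get_image("side")
cv2.imwrite("pics/s7.png",d["color"][:,:,::-1])
im,cs=pine(d,260,150,400,260)
for c in cs: print(c.min(0),c.max(0))
E
```

```text
[312.2 220.4] [284.1 210.6] [340.6 224.4] [[ 0.3981 -0.0701]
 [ 0.4475 -0.0756]
 [ 0.4694  0.1206]
 [ 0.4201  0.1261]] [0.4338 0.0253] [197.4  49.7] 83.6
[337.5 199.7] [329.9 183.6] [343.9 215.9] [[ 0.4488 -0.0741]
 [ 0.5649 -0.0877]
 [ 0.5693 -0.0504]
 [ 0.4532 -0.0368]] [ 0.5091 -0.0622] [ 37.6 116.9] 83.3
[294.7 195.8] [287.1 179.4] [300.6 209.9] [[0.4665 0.0779]
 [0.5792 0.0623]
 [0.5844 0.1   ]
 [0.4717 0.1156]] [0.5254 0.089 ] [ 38.1 113.8] 82.1
[319.5 165.4] [289.4 149.6] [353.4 182.1] [[ 0.5699 -0.1206]
 [ 0.6851 -0.1235]
 [ 0.6909  0.1049]
 [ 0.5757  0.1078]] [ 0.6304 -0.0079] [228.5 115.2] 88.6
[322.875 238.875] [399.375 259.375]
[259.625 222.375] [287.875 240.125]
[259.625 189.125] [381.875 259.375]
[259.625 172.875] [326.625 222.875]
[344.125 149.625] [399.375 189.375]
```

send_rows(
  steps=[0.4,-0.3,0,0,0,0.4,-0.3,0,0,0,0.4,0,0,0,0,0.4,0,0,-0.2,0,0.4,0,0,-0.2,0,0.4,0,0,-0.6,0,0.4,0,0,-1,0,0.4,0,0,0,0],
)

```text
clock: 16.85
position: [0.5568, -0.0017, 0.0746]
ee_rot: [0.002, 0.012, 1.0, -0.0]
contact_force: [0.3, 0.1, -0.4]
width: 0.06
gripper_force: 0.0
```

Run:
```python
from h import *
d=get_image("side")
a=cv2.resize(d["color"][150:260,280:400],None,fx=4,fy=4,interpolation=2)
t=get_image("top")
b=cv2.resize(t["color"][140:230,270:370],None,fx=3,fy=3,interpolation=2)
im=np.zeros((440,780,3),np.uint8);im[:,:480]=a;im[:270,480:]=b
cv2.imwrite("pics/s8.png",im[:,:,::-1])
```

```text
(no output)
```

View pics/s8.png

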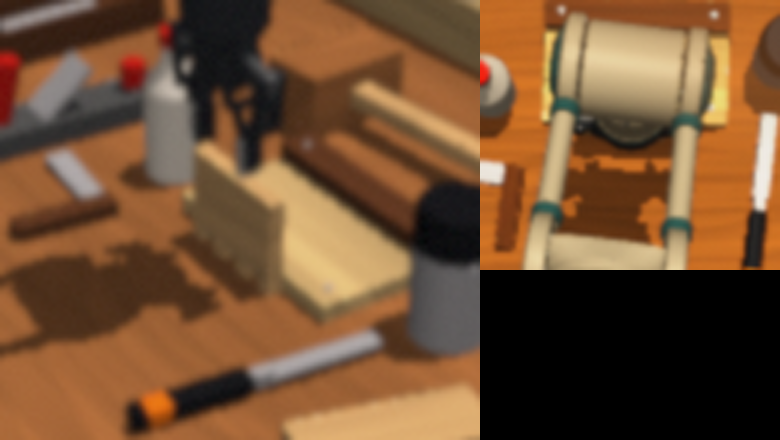

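The part stands upright against the near edge (crop: top at (240,175), comb at (240,265)). I'll move the tips behind it at about 65 mm height and push it over slowly.

send_rows(
  steps=[0.4,2,0,0,0,0.4,2,0,0,0,0.4,0,0,0,0,0.4,0,0,2,0,0.4,0,0,2,0,0.4,0,0,0,0,0.4,-1,0,0,0,0.4,-1,0,0,0,0.4,-0.5,0,0,0,0.4,-0.5,0,0,0,0.4,-0.2,0,0,0,0.4,0,0,0,0],
)

```text
clock: 18.15
position: [0.5479, -0.0014, 0.0331]
ee_rot: [0.0, 0.012, 1.0, 0.0]
contact_force: [-0.5, 0.0, 1.2]
width: 0.0598
gripper_force: 0.0
```

send_rows(
  steps=[0.4,-0.3,0,0,0,0.4,-0.3,0,0,0,0.4,-0.3,0,0,0,0.4,-0.3,0,0,0,0.4,0,0,0,0],
)

```text
clock: 18.65
position: [0.5602, -0.0017, 0.033]
ee_rot: [0.0, 0.012, 1.0, 0.0]
contact_force: [0.1, 0.4, -0.1]
width: 0.06
gripper_force: 0.0
```

send_rows(
  steps=[0.4,-0.3,0,0,0,0.4,-0.3,0,0,0,0.4,-0.3,0,0,0,0.4,-0.3,0,0,0,0.4,0,0,0,0],
)

```text
clock: 19.15
position: [0.5722, -0.002, 0.033]
ee_rot: [0.0, 0.012, 1.0, -0.0]
contact_force: [-0.2, -0.1, 0.1]
width: 0.0597
gripper_force: 0.0
```

send_rows(
  steps=[0.4,-0.3,0,0,0,0.4,-0.3,0,0,0,0.4,-0.3,0,0,0,0.4,-0.3,0,0,0,0.4,-0.3,0,0,0,0.4,0,0,0,0,0.4,0,0,0,0,0.4,0,0,0,0],
)

```text
clock: 19.95
position: [0.5863, -0.0023, 0.033]
ee_rot: [-0.0, 0.012, 1.0, 0.0]
contact_force: [-0.4, -0.3, -0.4]
width: 0.0598
gripper_force: 0.0
```

send_rows(
  steps=[0.4,0,0,-3,0,0.4,0,0,-3,0,0.4,3,0,0,0,0.4,4,0,0,0,0.4,4,0,0,0,0.4,4,0,0,0,0.4,4,0,0,0,0.4,0,0,0,0],
)

```text
clock: 20.75
position: [0.3889, 0.0034, 0.0922]
ee_rot: [-0.004, 0.012, 1.0, 0.001]
contact_force: [0.9, 0.7, 0.3]
width: 0.0597
gripper_force: 0.0
```

Run:
```python
from h import *
t=get_image("top")
im,cs=pine(t,270,130,375,245)
for c in cs: print(c.mean(0).round(1),c.min(0).round(1),c.max(0).round(1),*rect(ray(t,c,.033)))
# row profile of brightness/hsv at centre columns
g=cv2.cvtColor(t["color"],cv2.COLOR_RGB2HSV)
for r in range(138,200,2): print(r,[tuple(int(v) for v in g[r,c]) for c in(298,312,322,332,348)])
```

```text
[317.9 229.5] [293.1 209.9] [346.9 244.4] [[ 0.3311 -0.0811]
 [ 0.442  -0.1002]
 [ 0.4743  0.0875]
 [ 0.3634  0.1066]] [0.4027 0.0032] [190.5 112.5] 80.2
[320.8 169.8] [289.4 149.1] [353.4 190.9] [[ 0.5354 -0.1183]
 [ 0.6813 -0.1218]
 [ 0.6868  0.1037]
 [ 0.5409  0.1073]] [ 0.6111 -0.0073] [225.6 145.9] 88.6
138 [(13, 203, 170), (14, 200, 184), (14, 204, 189), (14, 203, 193), (14, 206, 197)]
140 [(12, 198, 144), (12, 194, 155), (12, 197, 159), (13, 200, 158), (13, 201, 169)]
142 [(12, 128, 158), (13, 197, 140), (12, 197, 145), (12, 196, 147), (12, 186, 145)]
144 [(11, 138, 150), (12, 198, 142), (12, 198, 143), (13, 198, 143), (15, 63, 198)]
146 [(12, 196, 138), (12, 197, 144), (13, 200, 148), (12, 197, 150), (12, 130, 163)]
148 [(12, 193, 102), (12, 198, 130), (12, 199, 145), (13, 197, 140), (12, 197, 149)]
150 [(19, 156, 167), (17, 165, 136), (16, 171, 128), (15, 176, 122), (14, 188, 126)]
152 [(22, 140, 239), (20, 149, 227), (20, 152, 226), (19, 154, 225), (17, 165, 172)]
154 [(22, 141, 241), (21, 143, 239), (21, 147, 236), (20, 150, 234), (19, 154, 229)]
156 [(22, 140, 241), (21, 
[... 1143 characters left out ...]
42), (15, 184, 132)]
184 [(13, 209, 190), (21, 145, 239), (20, 150, 242), (20, 151, 241), (13, 208, 186)]
186 [(13, 210, 191), (21, 144, 232), (20, 144, 230), (20, 140, 229), (13, 208, 201)]
188 [(13, 211, 199), (21, 149, 230), (22, 146, 233), (21, 147, 218), (13, 210, 198)]
190 [(13, 211, 198), (17, 175, 140), (18, 167, 160), (19, 162, 162), (13, 209, 190)]
192 [(13, 211, 185), (12, 208, 124), (12, 207, 101), (13, 205, 103), (13, 210, 197)]
194 [(13, 210, 186), (13, 210, 197), (13, 209, 184), (13, 211, 180), (13, 209, 193)]
196 [(13, 209, 196), (13, 210, 194), (14, 213, 205), (13, 210, 202), (14, 211, 196)]
198 [(14, 213, 205), (13, 210, 197), (13, 213, 189), (13, 210, 188), (13, 208, 185)]
```

The part has flipped and lies on the board: comb overhanging to row 191, plain end near row 163. I'll find the tooth positions so the tips push on teeth, not gaps.

Run:
```python
from h import *
t=get_image("top");g=cv2.cvtColor(t["color"],cv2.COLOR_RGB2HSV)
for r in(184,186,187,188,189,190): print(r,g[r,300:344,2].tolist())
for r in (185,188):
    w=np.where(cv2.cvtColor(t["color"],cv2.COLOR_RGB2HSV)[r,:,1]<180)[0];w=w[(w>295)&(w<350)]
    print(r,w.tolist(),ray(t,[[w.min(),r],[w.max(),r]],.033).round(4).tolist())
p=ray(t,[[w,r] for r in (188,) for w in (305,315,325,335)],.033);print(p.round(4))
im,cs=pine(t,270,184,375,196,8)
for c in cs: print(c.min(0),c.max(0))
```

```text
184 [187, 182, 196, 232, 239, 239, 239, 240, 241, 240, 239, 240, 240, 240, 239, 240, 240, 241, 242, 242, 242, 242, 242, 242, 242, 242, 242, 242, 242, 242, 242, 242, 242, 241, 241, 237, 226, 207, 200, 200, 200, 199, 193, 185]
186 [188, 185, 201, 232, 237, 230, 198, 163, 159, 159, 164, 195, 232, 238, 238, 236, 226, 196, 192, 195, 199, 212, 230, 235, 237, 240, 237, 226, 220, 218, 219, 224, 229, 233, 233, 229, 217, 204, 202, 202, 202, 202, 201, 201]
187 [194, 194, 211, 236, 240, 233, 195, 129, 105, 108, 120, 178, 233, 241, 241, 239, 225, 163, 128, 127, 136, 183, 231, 238, 240, 240, 228, 175, 147, 145, 150, 177, 220, 235, 237, 233, 220, 201, 196, 198, 197, 198, 199, 199]
188 [198, 196, 205, 231, 235, 230, 193, 127, 99, 98, 113, 171, 230, 239, 241, 240, 224, 148, 102, 98, 113, 174, 233, 241, 241, 239, 223, 146, 99, 98, 107, 154, 218, 238, 240, 236, 219, 194, 188, 190, 191, 192, 193, 194]
189 [200, 189, 174, 188, 200, 203, 180, 141, 126, 126, 125, 154, 204, 222, 230, 231, 211, 149, 113, 120, 127, 167, 223, 233, 234, 231, 210, 138, 98, 96, 103, 145, 206, 232, 235, 231, 215, 194, 187, 187, 187, 186, 187, 187]
190 [196, 177, 137, 127, 138, 161, 182, 182, 180, 177, 161, 132, 141, 152, 162, 165, 167, 163, 154, 167, 160, 139, 160, 175, 178, 175, 163, 136, 126, 123, 118, 125, 162, 188, 195, 200, 203, 195, 192, 190, 190, 189, 188, 188]
185 [302, 303, 304, 305, 306, 307, 308, 309, 310, 311, 312, 313, 314, 315, 316, 317, 318, 319, 320, 321, 322, 323, 324, 325, 326, 327, 328, 329, 330, 331, 332, 333, 334, 335] [[0.5583, 0.0615], [0.5579, -0.055]]
188 [302, 303, 304, 305, 306, 307, 311, 312, 313, 314, 315, 316, 317, 321, 322, 323, 324, 325, 326, 327, 330, 331, 332, 333, 334, 335, 336] [[0.5477, 0.0615], [0.5472, -0.0585]]
[[ 0.5476  0.051 ]
 [ 0.5475  0.0157]
 [ 0.5474 -0.0196]
 [ 0.5472 -0.0549]]
[301.0625 183.5625] [336.5625 191.0625]
```

send_rows(
  steps=[1,0,0.2,3,0,1,0,0,3,0,1,0,0,3,0,1,0,0,2,0,1,0,0,1,0,1,0,0,0,0],
)

```text
clock: 21.45
position: [0.3973, 0.0042, -0.0283]
ee_rot: [-0.001, 0.012, 1.0, 0.0]
contact_force: [-0.1, 0.1, 1.0]
width: 0.0856
gripper_force: 0.0
```

send_rows(
  steps=[1,0,0,0.4,0,1,0,0,0,0],
)

```text
clock: 21.65
position: [0.3977, 0.0041, -0.0308]
ee_rot: [0.001, 0.012, 1.0, -0.0]
contact_force: [-0.3, 0.1, -0.7]
width: 0.0854
gripper_force: 0.0
```

send_rows(
  steps=[1,0,0,0.4,0,1,0,0,0,0],
)

```text
clock: 21.85
position: [0.3969, 0.0043, -0.0349]
ee_rot: [0.0, 0.012, 1.0, 0.0]
contact_force: [0.2, 1.1, -0.1]
width: 0.0852
gripper_force: 0.0
```

send_rows(
  steps=[1,0,0,0.4,0,1,0,0,0,0],
)

```text
clock: 22.05
position: [0.3964, 0.0043, -0.0392]
ee_rot: [-0.0, 0.012, 1.0, 0.0]
contact_force: [0.2, -0.0, 0.1]
width: 0.0856
gripper_force: 0.0
```

send_rows(
  steps=[1,0,0,0.3,0,1,0,0,0,0],
)

```text
clock: 22.25
position: [0.3964, 0.0043, -0.0422]
ee_rot: [-0.0, 0.012, 1.0, 0.0]
contact_force: [0.5, 0.3, 0.4]
width: 0.0851
gripper_force: 0.0
```

send_rows(
  steps=[1,0,0,0.3,0,1,0,0,0,0],
)

```text
clock: 22.45
position: [0.3969, 0.0043, -0.0447]
ee_rot: [0.0, 0.012, 1.0, 0.0]
contact_force: [0.3, -0.2, 7.1]
width: 0.0852
gripper_force: 3.4
```

send_rows(
  steps=[1,0,0,0.2,0,1,0,0,0,0],
)

```text
clock: 22.65
position: [0.397, 0.0043, -0.0448]
ee_rot: [0.001, 0.012, 1.0, -0.0]
contact_force: [-6.1, 0.5, 35.0]
width: 0.0854
gripper_force: 17.1
```

Bench touched at TCP z = -44.5 mm with the fingers fully open. Next I raise so the tips are at about 25 mm (mid-thickness on the board) and push on the outer teeth.

send_rows(
  steps=[1,0,0,-2.75,0,1,-3,0,0,0,1,-3,0,0,0,1,-3,0,0,0,1,-3,0,0,0,1,-0.5,0,0,0,1,-0.5,0,0,0,1,0,0,0,0],
)

```text
clock: 23.45
position: [0.5258, 0.0012, -0.0199]
ee_rot: [-0.001, 0.012, 1.0, 0.0]
contact_force: [0.1, -0.6, -0.2]
width: 0.0854
gripper_force: 0.0
```

send_rows(
  steps=[1,-0.5,0,0,0,1,-0.5,0,0,0,1,-0.5,0,0,0,1,-0.5,0,0,0,1,-0.5,0,0,0,1,-0.5,0,0,0,1,-0.5,0,0,0,1,-0.5,0,0,0,1,0,0,0,0],
)

```text
clock: 24.35
position: [0.5679, 0.0, -0.0194]
ee_rot: [0.001, 0.012, 1.0, -0.0]
contact_force: [0.0, -0.3, 0.3]
width: 0.0855
gripper_force: 0.0
```

Run:
```python
from h import *
t=get_image("top");g=cv2.cvtColor(t["color"],cv2.COLOR_RGB2HSV)
for c in(306,312,318,324,330,334): print(c,g[146:180,c,2].tolist())
d=get_image("side");im,cs=pine(d,290,170,400,250)
for c in cs: print(c.min(0),c.max(0),len(c))
```

```text
306 [138, 134, 120, 113, 124, 136, 143, 152, 163, 173, 188, 199, 208, 216, 223, 226, 225, 222, 217, 213, 207, 202, 196, 190, 183, 175, 166, 156, 143, 129, 112, 94, 85, 91]
312 [139, 137, 125, 110, 139, 171, 188, 197, 204, 210, 214, 218, 222, 227, 230, 232, 232, 230, 227, 221, 214, 208, 202, 195, 189, 181, 174, 163, 152, 140, 124, 109, 89, 73]
318 [141, 142, 137, 115, 130, 157, 177, 191, 199, 206, 210, 214, 218, 223, 227, 230, 232, 232, 229, 226, 219, 212, 206, 200, 194, 187, 179, 170, 160, 149, 137, 120, 103, 84]
324 [143, 143, 138, 112, 119, 141, 165, 182, 193, 201, 206, 210, 215, 219, 224, 227, 230, 232, 231, 228, 224, 216, 209, 204, 198, 191, 185, 176, 167, 157, 145, 132, 116, 98]
330 [144, 143, 132, 108, 112, 148, 182, 183, 186, 195, 202, 207, 211, 215, 219, 224, 228, 231, 232, 230, 227, 221, 214, 208, 202, 196, 190, 182, 174, 163, 153, 141, 127, 110]
334 [144, 144, 135, 113, 116, 161, 207, 193, 182, 187, 194, 198, 201, 204, 206, 207, 206, 204, 202, 196, 190, 187, 182, 166, 159, 151, 148, 147, 138, 113, 86, 77, 85, 114]
[344.875 238.375] [399.375 249.375] 550
[289.625 193.625] [381.875 249.375] 2028
[298.125 181.625] [328.375 212.625] 753
[368.125 169.625] [399.375 189.625] 362
```

send_rows(
  steps=[1,-0.3,0,0,0,1,-0.3,0,0,0,1,-0.3,0,0,0,1,-0.3,0,0,0,1,0,0,0,0],
)

```text
clock: 24.95
position: [0.5794, -0.0002, -0.0195]
ee_rot: [0.0, 0.012, 1.0, 0.0]
contact_force: [-0.8, 0.1, -0.8]
width: 0.0858
gripper_force: 0.0
```

send_rows(
  steps=[1,-0.2,0,0,0,1,0,0,0,0],
)

```text
clock: 25.15
position: [0.5808, -0.0002, -0.0195]
ee_rot: [0.0, 0.012, 1.0, 0.0]
contact_force: [-0.1, 0.4, -0.1]
width: 0.0852
gripper_force: 0.0
```

send_rows(
  steps=[1,-0.2,0,0,0,1,0,0,0,0],
)

```text
clock: 25.35
position: [0.5829, -0.0003, -0.0195]
ee_rot: [0.0, 0.012, 1.0, 0.0]
contact_force: [-0.3, 0.7, 0.2]
width: 0.0852
gripper_force: 0.0
```

send_rows(
  steps=[1,-0.2,0,0,0,1,0,0,0,0],
)

```text
clock: 25.55
position: [0.585, -0.0003, -0.0195]
ee_rot: [0.0, 0.012, 1.0, 0.0]
contact_force: [-1.0, 0.7, -0.2]
width: 0.0856
gripper_force: 0.0
```

send_rows(
  steps=[1,-0.2,0,0,0,1,0,0,0,0],
)

```text
clock: 25.75
position: [0.586, -0.0002, -0.0196]
ee_rot: [-0.001, 0.012, 1.0, 0.0]
contact_force: [-1.5, 0.9, 0.1]
width: 0.0852
gripper_force: 0.8
```

send_rows(
  steps=[1,-0.2,0,0,0,1,0,0,0,0],
)

```text
clock: 25.95
position: [0.586, -0.0002, -0.0198]
ee_rot: [-0.003, 0.012, 1.0, 0.0]
contact_force: [-5.5, 0.1, 2.8]
width: 0.0851
gripper_force: 2.8
```

send_rows(
  steps=[1,-0.2,0,0,0,1,0,0,0,0],
)

```text
clock: 26.15
position: [0.5859, -0.0001, -0.0199]
ee_rot: [-0.005, 0.012, 1.0, 0.0]
contact_force: [-8.7, 0.7, 6.3]
width: 0.0853
gripper_force: 4.4
```

It stops against the fence at 9 N, at the expected distance. I'll back off straight, rise, retreat and check.

send_rows(
  steps=[1,0.5,0,0,0,1,2,0,0,0,1,3,0,0,0,1,0,0,-3,0,1,0,0,-4,0,1,3,0,-4,0,1,4,0,0,0,1,4,0,0,0,1,4,0,0,0,1,2,0,0,0,1,0,0,0,0],
)

```text
clock: 27.25
position: [0.363, 0.0054, 0.0905]
ee_rot: [-0.0, 0.012, 1.0, 0.0]
contact_force: [0.1, 0.9, -0.3]
width: 0.0855
gripper_force: 0.0
```

Run:
```python
from h import *
t=get_image("top");h=cv2.cvtColor(t["color"],cv2.COLOR_RGB2HSV)
for c in(294,300,304,312,318,324,330,334,340,346): print(c,t["color"][145:156,c,0].tolist(),t["color"][170:186,c,0].tolist(),t["color"][170:186,c,2].tolist())
k=t["color"][172:176,295:345,2];print(k.tolist())
print(get_state()["position"],get_state()["contact_force"])
for z,x in((.033,.596),(.033,.686),(.038,.686),(.018,.576)):
    p=t["mtx"]@(np.linalg.inv(t["T"])@[x,0,z,1])[:3];print(z,x,p[:2]/p[2])
```

```text
294 [137, 136, 127, 99, 107, 167, 228, 239, 240, 241, 241] [241, 242, 242, 242, 242, 242, 242, 242, 242, 233, 165, 134, 177, 186, 189, 192] [126, 121, 117, 121, 124, 116, 112, 114, 118, 118, 72, 32, 32, 33, 34, 34]
300 [139, 139, 131, 107, 110, 166, 228, 238, 240, 240, 240] [241, 241, 241, 242, 242, 242, 242, 242, 241, 231, 160, 132, 181, 191, 189, 190] [128, 125, 125, 119, 113, 109, 109, 112, 114, 109, 65, 30, 31, 35, 34, 34]
304 [140, 141, 137, 152, 215, 233, 235, 235, 235, 236, 238] [238, 240, 241, 234, 186, 175, 229, 241, 241, 232, 162, 125, 165, 184, 188, 188] [113, 112, 110, 102, 73, 67, 95, 109, 110, 97, 57, 28, 29, 33, 34, 33]
312 [144, 144, 142, 145, 179, 228, 238, 239, 239, 239, 240] [228, 215, 221, 227, 202, 195, 231, 240, 241, 232, 174, 141, 184, 198, 194, 188] [110, 96, 92, 97, 82, 77, 96, 107, 109, 98, 65, 35, 33, 35, 35, 34]
318 [147, 147, 148, 149, 168, 225, 237, 239, 239, 239, 239] [219, 164, 181, 230, 238, 239, 240, 241, 241, 235, 199, 133, 131, 183, 197, 188] [90, 65, 76, 109, 115, 110, 106, 108, 108, 101, 77, 43, 26, 32, 36, 33]
324 [147, 149, 149, 147, 162, 223, 
[... 1511 characters left out ...]
, [155, 184, 170, 130, 114, 113, 111, 102, 83, 73, 74, 85, 103, 115, 116, 115, 105, 82, 77, 79, 80, 87, 104, 115, 119, 118, 107, 85, 85, 88, 91, 100, 116, 122, 119, 115, 108, 93, 91, 96, 101, 110, 120, 123, 122, 123, 122, 122, 121, 123], [134, 154, 142, 118, 110, 109, 107, 97, 77, 67, 70, 81, 101, 109, 111, 110, 99, 77, 70, 70, 71, 82, 101, 110, 112, 110, 99, 70, 63, 66, 75, 91, 112, 119, 119, 117, 104, 75, 64, 68, 78, 98, 115, 119, 118, 120, 119, 119, 119, 124]]
[0.36592271 0.00497121 0.0910005 ] [ 0.56809969 -0.83636105 -0.40605021]
0.033 0.596 [319.38510195 174.34581912]
0.033 0.686 [319.2786801  149.19622877]
0.038 0.686 [319.28083262 148.89374682]
0.018 0.576 [319.40107874 180.53221327]
```

The plain edge runs at rows 148.6–149.5 with no dark gap and the same slope as the fence (predicted row 149.2). The comb rows match too, so the part is flush and square. Handing in.

```bash
python3 -c "
from rig import *
print(sign_off())"
```

```text
the job is handed in; nothing more can be done
None
```

I tipped the drawer side up at the edge, flipped it onto the paring board and pushed it flush and square against the fence, then handed the job in at about 27 s; no verdict was returned, and I didn't re-measure the bystanders.

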